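# Load the heating station and the waste bay of a sample-preparation machine

### The arm

A 6-joint arm with a two-finger parallel gripper is mounted at the origin on the work surface. World frame = base frame: x ahead of the robot, y to its left, z up, the work surface at z = 0. Lengths are in m, angles in degrees, forces in N, time in s.
With the tool pointing down it reaches from about 0.35 to 0.875 m from the base axis. Payload 4.2 kg.
Tool frame: the origin (TCP) lies midway between the tips of the shut fingers; the grasp point (between the pads) lies 19 mm behind it; x points along the fingers, y is the direction in which the jaws open and shut, and the axes are right-handed (so a half turn about x gives the same grasp; the last joint's range is limited). The gripper opens to 87 mm and grips with 3 to 60 N. Pads are 19 mm wide; open, the fingers measure 117 mm over their backs; the gripper's body (75 mm by 190 mm) begins 51 mm behind the grasp point.
Start: joints at [-48.724, 22.042, 0.453, 0, -68.411, -14.817], TCP at [0.278, -0.56, 0.223] pointing down, gripper open.
Joint ranges: [-179.83, 179.83], [-69.29, 118.12], [-61.27, 80.66], [-181.25, 117.63], [-171.15, -9.14], [-177.46, 177.46]. Speed limits (degrees/s): [159.86, 159.86, 180, 180, 180, 180].

### API

Orientations are given as a 3x3 rotation matrix whose columns are the frame's x, y, z axes.
In Python, from bench import telemetry, vision, bot gives the robot as it stands. The module is installed in compiled form; this text tells all that it offers.
- The arm moves only by the tool play_rows, never from a script. Its argument "plan" is a list that holds one entry, the list of rows, each a list of 5 numbers: the shift along the tool's x, y, z in m, then the turn about the tool's x in rad, then the closure, from 0 (fully open) to 1 (shut). In form: [[[tx, ty, tz, roll, grip], ...]]. A call has 1 to 20 rows; each row is the pose to reach, as a shift and turn from the pose commanded when the call began, along the tool's axes at that moment; what a row does not reach only later rows make up. A row lasts 1/12 s, in which the tool goes at most 41.7 mm and 7.16 degrees, less where a joint would pass 70% of its speed; a pose out of reach is approached as far as the arm can. A call with a gripper value outside its range is refused whole. The fingers move at their own pace and stop on an object; the grip force is fixed at half the most. Time passes only in rows, so rows that repeat a pose let the fingers close. It gives the time, the measured TCP pose, the force and the opening at its end, in the units of the state.
- telemetry.sense(): the state, without advancing time (a new reading comes with each control period).
- vision.read_camera(name): name is "side" or "top" or "wrist"; returns a dict with "img" (400x640x3 uint8, red, green, blue), "vfov" (degrees; the focal length in pixels is half the picture's height over the tangent of half this angle, whatever the lens; pixels are square), "cx", "cy" (the principal point, pixels), "view" (4x4, takes a point from world to camera coordinates). Camera axes: x right, y up, looking along -z (the intrinsics and any distortion apply to the point x, -y, -z); pixel columns grow to the right and rows downward; lengths in m; the calibration is good to about 2 mm. A picture is of the moment at which its call begins. There is no depth.
- bot.hand_in(): hands the job in, once; it reports no verdict.
The state is a dict: "time_s": time; "joints": joint angles; "qd": joint speeds; "effort": joint torques, N m; "ee_pos": TCP position; "orientation": TCP orientation; "contact_force": force on the tool from outside, world axes, zero at the start; "torque": the same for the moment, N m; "finger_gap": opening from 0.0 (shut) to 1.0 (fully open).
Only numpy, scipy, OpenCV 4.12 (cv2) and the standard library are available. Lean on these libraries where they do the work, as an engineer would, in place of code of your own. Each camera call takes 0.05 s, during which the arm holds its last target.

### The job

Load the machine deck for a run: in the long black heater nest build a stack with the solid aluminium block seated flat at the bottom, the white tube rack squarely on the block, and the lid squarely on the rack with its handle up; and seat the small open black tray, upright, in the square black waste nest. Keep the tube rack upright all the time, and leave the bottle, the jar and the tip box where they stand.

Things in the scene. Friction and masses are not known exactly. Their poses are not given: they have to be found in the camera images.
- heater_nest: Long black rectangular frame fixed to the deck, outside 120 x 78 mm, 10 mm high: a rim 8 mm wide around a recess of 104 x 62 mm whose flat floor lies 4 mm above the deck (the recess is 6 mm deep). Origin at the centre of its underside, on the deck; x along its length, y across it, z up. The block fits into it with 6 mm of play on every side.
- waste_nest: Square black frame fixed to the deck, outside 88 x 88 mm, 10 mm high: a rim 8 mm wide around a recess of 72 x 72 mm whose flat floor lies 4 mm above the deck (the recess is 6 mm deep). Origin at the centre of its underside, on the deck; x and y along its sides, z up. The tray fits into it with 6 mm of play on every side.
- block_c (a point): Solid bare aluminium block, 92 x 50 x 30 mm high, about 0.37 kg, fine dark grooves along its sides and a plain flat top with two small screws. Loose, lying flat on the deck. The point is its centre, 15 mm above its underside. Its own x axis runs along its length, y across it, z up.
- rack_c (a point): White plastic tube rack, a closed block 92 x 50 x 34 mm high with the mouths of twelve tubes (two rows of six, flush) in its flat top, about 0.14 kg. Loose, standing on the deck. The point is its centre, 17 mm above its underside. Its own x axis runs along its length, y across it, z up.
- lid_c (a point): Lid: a flat black plastic plate 92 x 50 x 8 mm with an upright bare aluminium bar handle in the middle of its top, 50 mm long (along x), 14 mm wide (along y) and 26 mm high; 34 mm high in all, about 0.11 kg. Loose, lying on the deck with the handle up. The point is the centre of the handle, 21 mm above the underside of the plate. Its own x axis runs along its length, y across it, z up.
- tray_c (a point): Small square open-topped black plastic tray, 60 x 60 x 32 mm high, walls 4 mm thick, about 0.06 kg. Loose, standing on the deck, open side up. The point is at its centre, 16 mm above its underside. Its own x and y axes run along its sides, z up.
- buffer: White plastic bottle with a grey cap, 56 mm in diameter, 115 mm high, standing; not to be disturbed. Origin at the centre of its underside.
- jar: Small amber glass jar with a white cap, 42 mm in diameter, 38 mm high, standing; not to be disturbed. Origin at the centre of its underside.
- tipbox: Closed grey box with a black seam around it and a latch, 100 x 70 x 50 mm high, without tube mouths or handle; not to be disturbed. Origin at the centre of its underside; x along its length.
Mind the look-alikes: they are no part of the job. Leave any brown or pink look-alike of the part that bears block_c alone.

How it is judged:
By the outcome, as a careful person would: the job done as asked, in the order asked, and still so for the second after the job is handed in, with the robot touching nothing.
It also fails if it takes over 120 s, if anything falls off the work surface, if the arm or the gripper's body presses on something with over 40 N, if the wrist force passes 120 N, or if a joint passes its speed limit or range.

## Working session

There is one attempt and no reset: what is moved stays moved. The work goes in short steps, Python scripts to look and compute and a tool call to move; the robot and the scene stay as the last step left them, time stands still between calls to the robot, and variables do not carry over. Pictures are saved under pics/ and viewed, and the job is handed in when it is done.

Besides the shell and the picture viewer there is one more tool, called after "Emit:" as name([rows], argument=value, ...), one row to a line, values as JSON. play_rows: Moves the arm, as the interface text tells. Its arguments: {"type":"object","properties":{"plan":{"type":"array"}},"required":["plan"]}

```bash
mkdir -p pics; ls; python3 - <<'E'
from bench import telemetry, vision, bot
import cv2,numpy as np
s=telemetry.sense()
for k,v in s.items(): print(k,np.round(v,3).tolist())
for n in ("top","side","wrist"):
    c=vision.read_camera(n); cv2.imwrite(f"pics/{n}0.png",c["img"][:,:,::-1])
    print(n,{k:(np.round(v,4).tolist() if k!='img' else v.shape) for k,v in c.items()})
E
```

```text
pics
time_s 0.0
joints [-48.724, 22.091, 0.381, -0.027, -68.411, -14.817]
qd [-0.053, -0.054, 0.025, 0.016, -0.031, 0.01]
effort [-0.001, -39.066, 18.741, 4.22, 0.011, -0.0]
ee_pos [0.278, -0.559, 0.221]
orientation [[-0.001, -0.445, 0.895], [0.002, 0.895, 0.445], [-1.0, 0.002, -0.0]]
contact_force [-0.368, -0.876, -0.839]
torque [0.019, 0.01, 0.016]
finger_gap 0.998
top {'img': (400, 640, 3), 'vfov': 53.1178, 'cx': 321.4848, 'cy': 195.6434, 'view': [[0.0072, -1.0, 0.0061, -0.0058], [0.9947, 0.0078, 0.102, -0.5253], [-0.1021, 0.0053, 0.9948, -1.0786], [0.0, 0.0, 0.0, 1.0]]}
side {'img': (400, 640, 3), 'vfov': 53.0333, 'cx': 323.1736, 'cy': 200.1387, 'view': [[-0.9833, -0.1801, 0.0258, 0.5102], [0.1074, -0.4595, 0.8817, -0.1173], [-0.147, 0.8697, 0.4711, -1.0669], [0.0, 0.0, 0.0, 1.0]]}
wrist {'img': (400, 640, 3), 'vfov': 64.4365, 'cx': 315.0725, 'cy': 201.1927, 'view': [[-0.4454, 0.8953, 0.0019, 0.6237], [-0.8656, -0.4301, -0.2564, 0.0316], [-0.2287, -0.1159, 0.9666, -0.3901], [0.0, 0.0, 0.0, 1.0]]}
```

View pics/top0.png

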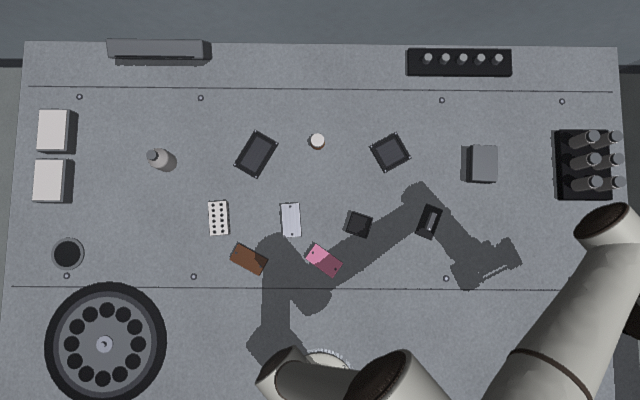

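View pics/side0.png

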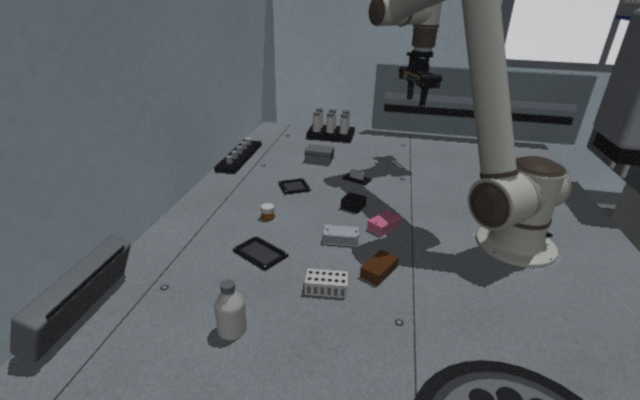

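View pics/wrist0.png

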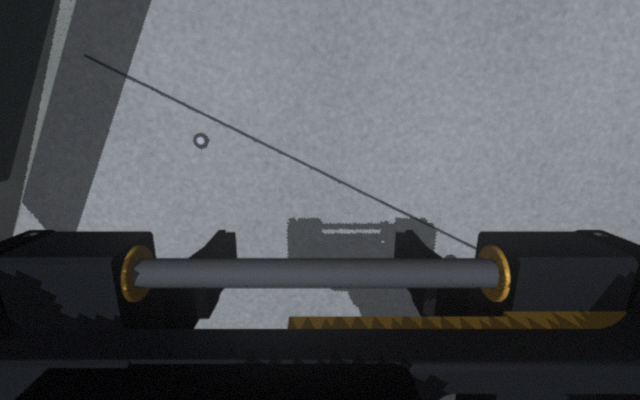

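The top picture shows these pixel positions:
- Parts to move: rack (218,217), aluminium block (290,219), tray (358,223), lid (429,221).
- Nests: heater nest (256,154), waste nest (390,152).
- To leave alone: bottle (160,159), jar (317,141), tip box (482,163), and the brown (248,259) and pink (323,260) look-alikes.

Candidates for the block are the silver one at (290,219), brown and pink. I choose silver. Next I'll check it in a crop.

```bash
cat > h.py <<'E'
import cv2,numpy as np
from bench import telemetry, vision
def cam(n):
    c=vision.read_camera(n); c['f']=200/np.tan(np.radians(c['vfov'])/2); c['view']=np.array(c['view']); return c
def ray(c,u,v,z):
    R=c['view'][:3,:3];t=c['view'][:3,3]
    o=-R.T@t; d=R.T@np.array([(u-c['cx'])/c['f'],-(v-c['cy'])/c['f'],-1.])
    return o+d*((z-o[2])/d[2])
def proj(c,p):
    q=c['view'][:3,:3]@np.asarray(p,float)+c['view'][:3,3]
    return np.array([c['cx']+c['f']*q[0]/-q[2],c['cy']-c['f']*q[1]/-q[2]])
E
python3 - <<'E'
from h import *
i=cv2.imread('pics/top0.png')
cv2.imwrite('pics/crop0.png',cv2.resize(i[120:280,190:450],None,fx=3,fy=3,interpolation=cv2.INTER_CUBIC))
c=cam('top')
for n,u,v,z in [('rack',218,217,.034),('block',290,219,.03),('tray',358,223,.03),('lid',429,221,.02),('heat',256,154,.01),('waste',390,152,.01),('bottle',160,159,.1),('jar',317,141,.04),('tipbox',482,163,.05)]: print(n,np.round(ray(c,u,v,z),3))
E
```

```text
rack [0.464 0.28  0.034]
block [0.46  0.084 0.03 ]
tray [ 0.45  -0.102  0.03 ]
lid [ 0.458 -0.3    0.02 ]
heat [0.644 0.184 0.01 ]
waste [ 0.653 -0.196  0.01 ]
bottle [0.61  0.419 0.1  ]
jar [0.676 0.012 0.04 ]
tipbox [ 0.616 -0.44   0.05 ]
```

View pics/crop0.png

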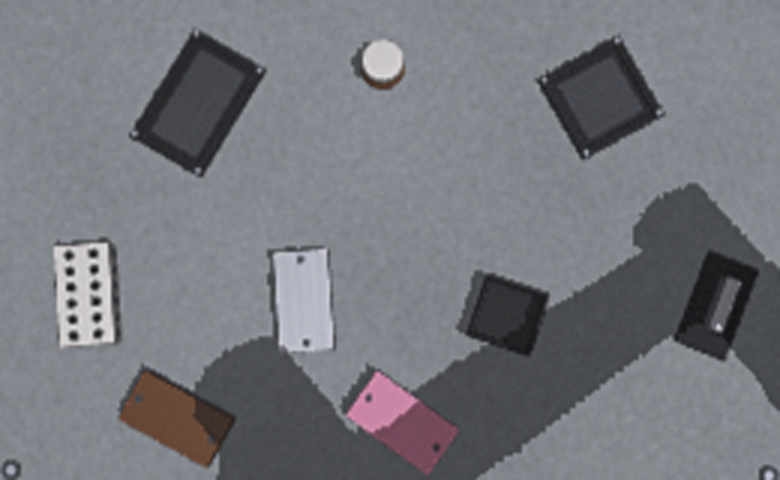

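The crop confirms the choice. The silver block, crop (303,300), has a plain top with two screws; the rack with its 12 mouths is at (86,293), the tray at (510,315) and the lid with its bar at (725,300).

```bash
cat >> h.py <<'E'
def blob(mask,u,v):
    n,l,st,ce=cv2.connectedComponentsWithStats(mask.astype(np.uint8),connectivity=4)
    k=l[int(v),int(u)]
    return (l==k).astype(np.uint8) if k else None
def rect(c,m,z):
    # corners via min-area rect of boundary rays at plane z
    ct=max(cv2.findContours(m,cv2.RETR_EXTERNAL,cv2.CHAIN_APPROX_NONE)[0],key=len)[:,0,:]
    P=np.array([ray(c,u,v,z)[:2] for u,v in ct])
    (x,y),(w,h),a=cv2.minAreaRect((P*1000).astype(np.float32))
    if w<h: w,h,a=h,w,a+90
    return np.round([x/1000,y/1000],4),np.round([w,h],1),round((a+90)%180-90,1)
E
python3 - <<'E'
from h import *
c=cam('top'); im=c['img']; S=6
g0=cv2.cvtColor(im,cv2.COLOR_RGB2GRAY)
big=cv2.resize(g0,None,fx=S,fy=S,interpolation=cv2.INTER_CUBIC)
c2=dict(c);c2['f']*=S;c2['cx']=(c['cx']+.5)*S-.5;c2['cy']=(c['cy']+.5)*S-.5
for n,u,v,z,lo,hi in [('rack',218,212,.034,185,256),('block',290,219,.03,165,256),('heat',247,150,.01,0,95),('heat2',240,166,.01,0,55),('waste',390,152,.01,0,95),('tipbox',485,163,.05,0,256)]:
    w=40
    m=(big>=lo)&(big<hi); 
    b=blob(m,u*S,v*S)
    if b is None: print(n,'none',g0[v-4:v+5,u-4:u+5].tolist());continue
    b=cv2.morphologyEx(b,cv2.MORPH_CLOSE,np.ones((5,5)))
    print(n,b.sum()/S/S,rect(c2,b,z))
for n,u,v in [('rack',218,217),('lid',429,221),('tray',358,223),('block',290,219)]: print(n,g0[v,u-22:u+23].tolist())
E
```

```text
rack 386.4166666666667 (array([0.462 , 0.2813]), array([90.5, 48.8]), 5.2)
block 548.5277777777777 (array([0.4576, 0.0818]), array([92.1, 49.2]), 4.8)
heat 1177.0277777777778 (array([0.6446, 0.1862]), array([122.2,  81.9]), -29.8)
heat2 509.6388888888889 (array([0.6444, 0.186 ]), array([118.4,  78.5]), -29.7)
waste 977.8611111111112 (array([ 0.6538, -0.1943]), array([92.7, 92.1]), -60.5)
tipbox 256000.0 (array([ 0.5378, -0.0027]), array([1822.2, 1092.9]), -89.4)
rack [136, 138, 137, 135, 133, 135, 135, 134, 137, 139, 133, 129, 124, 202, 203, 205, 190, 156, 161, 183, 202, 201, 201, 204, 198, 194, 197, 208, 204, 207, 209, 86, 74, 97, 138, 135, 133, 134, 133, 132, 132, 136, 139, 139, 136]
lid [75, 76, 74, 76, 78, 78, 78, 79, 77, 75, 77, 80, 40, 27, 27, 29, 26, 30, 29, 33, 51, 52, 95, 101, 97, 95, 100, 50, 23, 24, 27, 39, 74, 77, 74, 78, 78, 76, 78, 78, 78, 76, 79, 77, 76]
tray [129, 128, 128, 133, 133, 131, 130, 129, 89, 73, 75, 73, 36, 50, 45, 52, 52, 52, 51, 51, 51, 53, 51, 50, 51, 51, 51, 51, 50, 38, 30, 30, 31, 30, 30, 56, 83, 78, 77, 74, 76, 76, 78, 75, 78]
block [139, 137, 141, 144, 143, 143, 138, 135, 136, 133, 136, 134, 77, 91, 195, 186, 184, 180, 182, 183, 185, 180, 183, 185, 185, 186, 185, 187, 184, 187, 189, 195, 93, 135, 138, 137, 133, 135, 137, 136, 133, 133, 133, 134, 134]
```

The sizes agree with the spec (block 92x49, rack 91x49, heater nest 120x80, waste nest 92), so the top calibration is sound. Now I'll measure the lid and tray, and work out the first move to above the block.

```bash
cat >> h.py <<'E'
def goto(x,y,z,jaw):
    s=telemetry.sense(); R=np.array(s['orientation']); p=np.array(s['ee_pos'])
    d=R.T@(np.array([x,y,z])-p)
    a=np.degrees(np.arctan2(R[1,1],R[0,1])); dy=(a-jaw+90)%180-90
    print('at',np.round(p,4),'jaw',round(a,2),'j6',np.round(s['joints'][5],1),'gap',round(s['finger_gap'],3),'t',s['time_s'],'-> shift',np.round(d,4),'roll',round(np.radians(dy),4),'deg',round(dy,1))
E
python3 - <<'E'
from h import *
goto(.4576,.0818,.20,94.8)
E
```

```text
at [ 0.2784 -0.5593  0.222 ] jaw 116.45 j6 -14.8 gap 1.001 t 0.25 -> shift [0.0225 0.4941 0.446 ] roll 0.3779 deg 21.7
```

Emit:
play_rows([
  [[0.005,0.09,0.08,0.08,0],[0.01,0.12,0.11,0.15,0],[0.015,0.25,0.22,0.25,0],[0.02,0.35,0.3,0.3,0],[0.022,0.494,0.446,0.378,0],[0.022,0.494,0.446,0.378,0],[0.022,0.494,0.446,0.378,0],[0.022,0.494,0.446,0.378,0],[0.022,0.494,0.446,0.378,0],[0.022,0.494,0.446,0.378,0],[0.022,0.494,0.446,0.378,0],[0.022,0.494,0.446,0.378,0],[0.022,0.494,0.446,0.378,0],[0.022,0.494,0.446,0.378,0],[0.022,0.494,0.446,0.378,0],[0.022,0.494,0.446,0.378,0],[0.022,0.494,0.446,0.378,0],[0.022,0.494,0.446,0.378,0],[0.022,0.494,0.446,0.378,0],[0.022,0.494,0.446,0.378,0]],
])

```text
time_s: 1.92
ee_pos: [0.4572, 0.0805, 0.2005]
orientation: [[-0.0, -0.083, 0.997], [-0.0, 0.997, 0.083], [-1.0, -0.0, -0.0]]
contact_force: [0.0, -1.1, -0.9]
finger_gap: 1.0
```

```bash
python3 - <<'E'
from h import *
goto(.4576,.0818,.20,94.8)
for n in ('wrist','top'):
    c=cam(n); cv2.imwrite(f'pics/{n}1.png',c['img'][:,:,::-1])
    for p in [(.4576,.0818,.03)]: print(proj(c,p))
E
```

```text
at [0.4572 0.0805 0.2005] jaw 94.73 j6 -115.4 gap 1.0 t 1.9167 -> shift [0.0005 0.0013 0.0005] roll -0.0011 deg -0.1
[315.83201434 184.97208327]
[290.73479549 219.89187541]
```

View pics/wrist1.png

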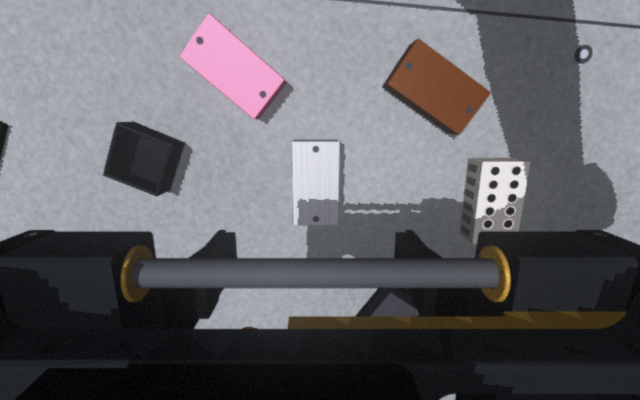

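View pics/top1.png

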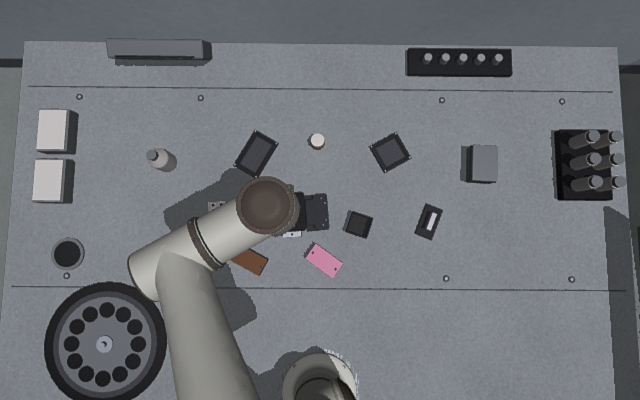

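The wrist view shows the block at (316,183), with no obstacle around it. The lid and tray are now lit in the top view at (429,222) and (358,224). I'll measure them and refine the block.

```bash
cat >> h.py <<'E'
def up(c,S=6):
    big=cv2.resize(cv2.cvtColor(c['img'],cv2.COLOR_RGB2GRAY),None,fx=S,fy=S,interpolation=cv2.INTER_CUBIC)
    c2=dict(c);c2['f']=c['f']*S;c2['cx']=(c['cx']+.5)*S-.5;c2['cy']=(c['cy']+.5)*S-.5
    return big,c2
def meas(c,name,u,v,z,lo,hi,S=6,k=5):
    big,c2=up(c,S); b=blob((big>=lo)&(big<hi),u*S,v*S)
    if b is None: print(name,'none',big[int(v*S),int(u*S)]);return
    b=cv2.morphologyEx(b,cv2.MORPH_CLOSE,np.ones((k,k)))
    print(name,round(b.sum()/S/S),*rect(c2,b,z))
E
python3 - <<'E'
from h import *
print(np.round(telemetry.sense()['joints'],1))
t=cam('top'); w=cam('wrist')
meas(t,'handle',429,220,.034,85,256); meas(t,'lid(all)',422,226,.008,0,60,k=61); meas(t,'tray(all)',358,224,.032,0,70,k=31)
g=cv2.cvtColor(w['img'],cv2.COLOR_RGB2GRAY)
print(g[145:240:3,316].tolist()); print(g[160,280:350:2].tolist())
for n,u,v in [('TL',293,141),('TR',339.5,141),('BL',293,225),('BR',340,225)]: print(n,np.round(ray(w,u,v,.03),4))
i=cv2.imread('pics/top1.png'); cv2.imwrite('pics/crop1.png',cv2.resize(i[190:250,335:455],None,fx=6,fy=6,interpolation=cv2.INTER_CUBIC))
i=cv2.imread('pics/wrist1.png'); cv2.imwrite('pics/crop2.png',cv2.resize(i[130:240,260:380],None,fx=5,fy=5,interpolation=cv2.INTER_CUBIC))
E
```

```text
[  30.1    7.4  -23.1   -0.   -59.6 -115.4]
handle none 57
lid(all) 572 [ 0.4576 -0.3005] [91.1 51.6] -21.9
tray(all) 497 [ 0.4465 -0.1039] [63.5 61.4] 71.9
[170, 92, 127, 221, 222, 222, 220, 221, 220, 219, 217, 217, 215, 216, 217, 216, 214, 213, 126, 115, 116, 116, 117, 112, 60, 65, 113, 96, 95, 86, 89, 92]
[166, 160, 167, 170, 171, 169, 186, 225, 222, 225, 221, 218, 225, 220, 223, 225, 220, 225, 222, 219, 221, 222, 221, 219, 219, 218, 218, 217, 220, 207, 103, 102, 137, 177, 171]
TL [0.4137 0.0543 0.03  ]
TR [0.4098 0.1022 0.03  ]
BL [0.5052 0.0602 0.03  ]
BR [0.501  0.1121 0.03  ]
```

View pics/crop1.png

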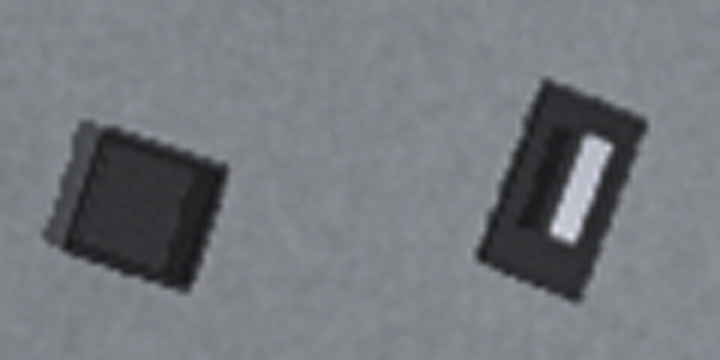

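View pics/crop2.png

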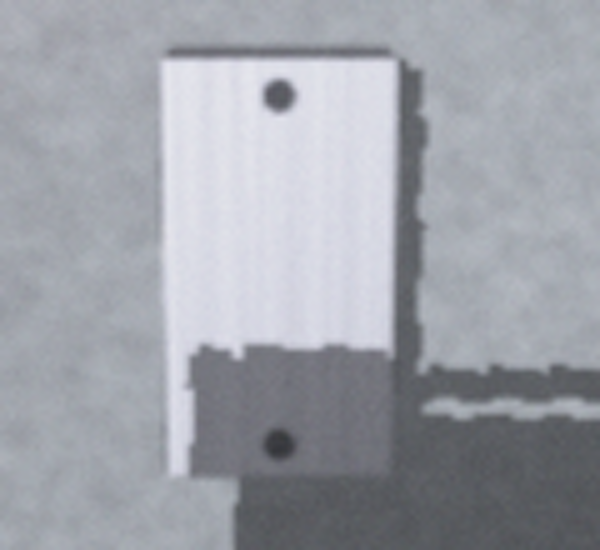

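The wrist gives the block at (0.4574, 0.0822) and the top at (0.4576, 0.0818), so they agree. Descending to TCP z = 0.010 and gripping.

Emit:
play_rows([
  [[0.03,0.0015,0.0005,0,0],[0.07,0.0015,0.0005,0,0],[0.11,0.0015,0.0005,0,0],[0.14,0.0015,0.0005,0,0],[0.165,0.0015,0.0005,0,0],[0.18,0.0015,0.0005,0,0],[0.19,0.0015,0.0005,0,0],[0.19,0.0015,0.0005,0,0],[0.19,0.0015,0.0005,0,0],[0.19,0.0015,0.0005,0,0.3],[0.19,0.0015,0.0005,0,0.6],[0.19,0.0015,0.0005,0,1],[0.19,0.0015,0.0005,0,1],[0.19,0.0015,0.0005,0,1],[0.19,0.0015,0.0005,0,1],[0.19,0.0015,0.0005,0,1],[0.19,0.0015,0.0005,0,1],[0.19,0.0015,0.0005,0,1],[0.19,0.0015,0.0005,0,1],[0.19,0.0015,0.0005,0,1]],
])

```text
time_s: 3.78
ee_pos: [0.458, 0.0827, 0.0108]
orientation: [[-0.0, -0.084, 0.996], [-0.0, 0.996, 0.084], [-1.0, -0.0, -0.0]]
contact_force: [-0.7, -3.1, 5.2]
finger_gap: 0.572
```

```bash
python3 - <<'E'
from h import *
goto(.6445,.1861,.10,60.2)
E
```

```text
at [0.458  0.0827 0.0108] jaw 94.81 j6 -115.5 gap 0.572 t 3.7833 -> shift [-0.0893  0.0873  0.1945] roll 0.6041 deg 34.6
```

Gripped: the gap is 49.8 mm. Lifting and carrying to above the heater nest.

Emit:
play_rows([
  [[-0.015,0,0,0,1],[-0.04,0,0,0,1],[-0.07,0,0,0,1],[-0.09,0.01,0.02,0.06,1],[-0.09,0.02,0.045,0.13,1],[-0.09,0.034,0.075,0.22,1],[-0.09,0.048,0.106,0.32,1],[-0.09,0.062,0.137,0.42,1],[-0.09,0.074,0.165,0.51,1],[-0.09,0.083,0.185,0.57,1],[-0.09,0.087,0.194,0.604,1],[-0.09,0.087,0.194,0.604,1],[-0.09,0.087,0.194,0.604,1],[-0.09,0.087,0.194,0.604,1],[-0.09,0.087,0.194,0.604,1],[-0.09,0.087,0.194,0.604,1]],
])

```text
time_s: 5.12
ee_pos: [0.6433, 0.1856, 0.1005]
orientation: [[-0.001, 0.497, 0.868], [-0.0, 0.868, -0.497], [-1.0, -0.0, -0.001]]
contact_force: [-0.6, -0.8, -4.3]
finger_gap: 0.567
```

```bash
python3 - <<'E'
from h import *
goto(.6445,.1861,.015,60.2)
print(np.round(telemetry.sense()['joints'],1))
for n in ('wrist','side'):
    c=cam(n); cv2.imwrite(f'pics/{n}3.png',c['img'][:,:,::-1])
E
```

```text
at [0.6433 0.1856 0.1005] jaw 60.2 j6 -149.7 gap 0.567 t 5.1167 -> shift [0.0855 0.0011 0.0009] roll -0.0 deg -0.0
[  29.9   31.9   -1.6   -0.   -56.5 -149.7]
```

View pics/wrist3.png

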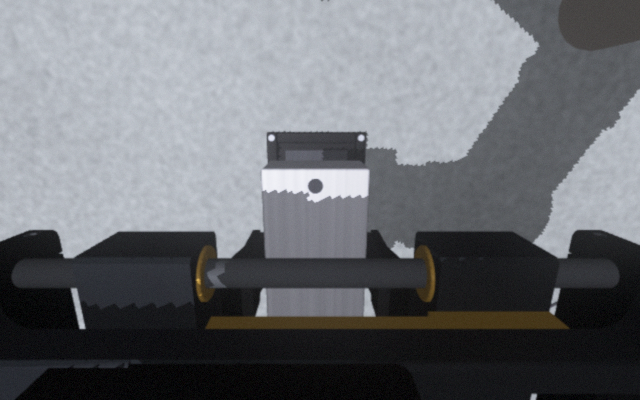

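View pics/side3.png

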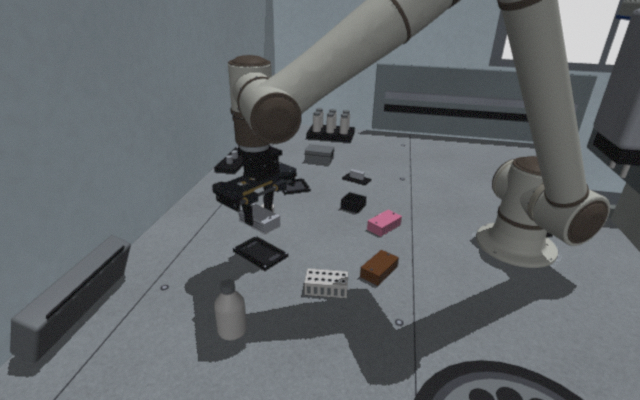

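The wrist view shows the block held square, with the nest's near end at (271,137)–(361,137) right behind it. I'll check those corners against the nest pose.

```bash
python3 - <<'E'
from h import *
w=cam('wrist')
a=np.radians(-29.8); ex=np.array([np.cos(a),np.sin(a)]); ey=np.array([-ex[1],ex[0]])
for (u,v) in [(271.5,138),(361,138)]:
    d=ray(w,u,v,.01)[:2]-[.6445,.1861]; print(np.round([d@ex,d@ey],4),'expect -.056,+-.035 (screws in rim?)')
for (u,v) in [(267,132),(367,132)]:
    d=ray(w,u,v,.01)[:2]-[.6445,.1861]; print('corner',np.round([d@ex,d@ey],4),'expect -.06,+-.039')
p=np.array(telemetry.sense()['ee_pos']);zb=p[2]-.0108+.03
for (u,v) in [(262,168),(369,168)]:
    d=ray(w,u,v,zb)[:2]-p[:2]; print('block end rel tcp',np.round([d@ex,d@ey],4),'expect -.046,+-.025')
E
```

```text
[-0.0546 -0.0344] expect -.056,+-.035 (screws in rim?)
[-0.0546  0.0358] expect -.056,+-.035 (screws in rim?)
corner [-0.0592 -0.0377] expect -.06,+-.039
corner [-0.0592  0.0403] expect -.06,+-.039
block end rel tcp [-0.0477 -0.0237] expect -.046,+-.025
block end rel tcp [-0.0477  0.0249] expect -.046,+-.025
```

Everything agrees within about 1 mm. Lowering with a 1–2 mm correction.

Emit:
play_rows([
  [[0.015,0.002,0.0025,0,1],[0.035,0.002,0.0025,0,1],[0.055,0.002,0.0025,0,1],[0.068,0.002,0.0025,0,1],[0.075,0.002,0.0025,0,1],[0.08,0.002,0.0025,0,1],[0.083,0.002,0.0025,0,1],[0.085,0.002,0.0025,0,1],[0.0855,0.002,0.0025,0,1],[0.0855,0.002,0.0025,0,1],[0.0855,0.002,0.0025,0,1]],
])

```text
time_s: 6.18
ee_pos: [0.6477, 0.1867, 0.0159]
orientation: [[0.001, 0.497, 0.868], [0.001, 0.868, -0.497], [-1.0, 0.001, 0.001]]
contact_force: [-0.4, -0.5, -4.6]
finger_gap: 0.576
```

Emit:
play_rows([
  [[0.001,0,-0.001,0,1],[0.001,0,-0.001,0,1],[0.001,0,-0.001,0,0.15],[0.001,0,-0.001,0,0.15],[0.001,0,-0.001,0,0.15],[0.001,0,-0.001,0,0.15],[0.001,0,-0.001,0,0.15],[0.001,0,-0.001,0,0.15],[-0.02,0,-0.001,0,0.15],[-0.05,0,-0.001,0,0.1],[-0.09,0,-0.001,0,0],[-0.13,0,-0.001,0,0],[-0.16,0,-0.001,0,0],[-0.185,0,-0.001,0,0],[-0.185,0,-0.001,0,0]],
])

```text
time_s: 7.43
ee_pos: [0.6495, 0.1878, 0.2078]
orientation: [[0.012, 0.496, 0.868], [0.004, 0.868, -0.496], [-1.0, 0.01, 0.009]]
contact_force: [-0.1, -0.2, 1.2]
finger_gap: 0.999
```

```bash
python3 - <<'E'
from h import *
goto(.462,.2813,.20,95.2)
w=cam('wrist'); cv2.imwrite('pics/wrist4.png',w['img'][:,:,::-1])
c=cam('side'); cv2.imwrite('pics/side4.png',cv2.resize(c['img'][200:330,190:420,::-1],None,fx=3,fy=3,interpolation=cv2.INTER_CUBIC))
E
```

```text
at [0.6495 0.1878 0.2078] jaw 60.25 j6 -149.7 gap 0.999 t 7.4333 -> shift [ 0.0059 -0.012  -0.2092] roll -0.61 deg -35.0
```

View pics/wrist4.png

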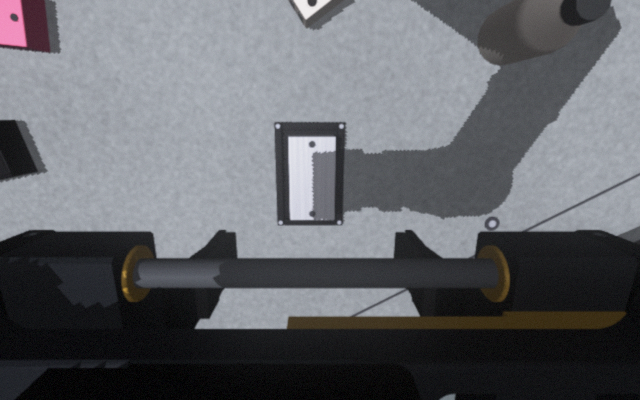

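View pics/side4.png

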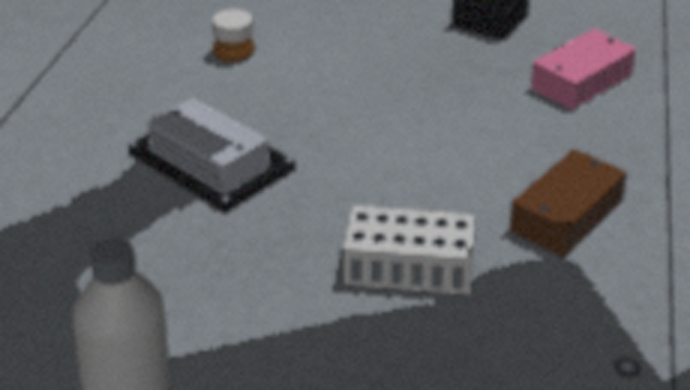

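The block sits inside the recess; the wrist shows it from (288,136) to (336,221). I'll zoom in to measure its pose for the rack.

```bash
python3 - <<'E'
from h import *
w=cam('wrist'); cv2.imwrite('pics/wrist5.png',cv2.resize(w['img'][110:240,250:370,::-1],None,fx=5,fy=5,interpolation=cv2.INTER_CUBIC))
print(np.round(telemetry.sense()['ee_pos'],4))
E
```

```text
[0.6458 0.1869 0.1996]
```

View pics/wrist5.png

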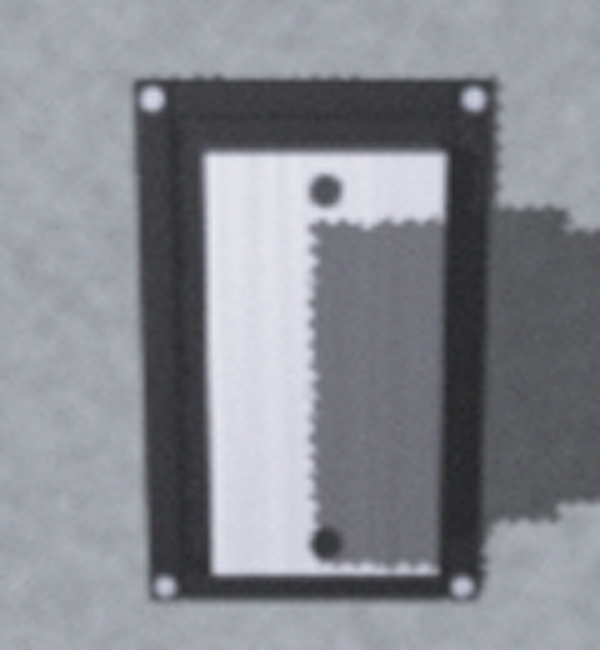

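```bash
cat >> h.py <<'E'
def quad(c,pts,z,ox,oy,S):
    P=np.array([ray(c,ox+(x+.5)/S-.5,oy+(y+.5)/S-.5,z)[:2] for x,y in pts])  # near-L, near-R, far-L, far-R
    ctr=P.mean(0); d=P[2]+P[3]-P[0]-P[1]; a=np.degrees(np.arctan2(d[1],d[0]))
    e=P[1]+P[3]-P[0]-P[2]; b=np.degrees(np.arctan2(e[1],e[0]))
    print('ctr',np.round(ctr,4),'len',np.round(np.linalg.norm(d)/2*1000,1),'wid',np.round(np.linalg.norm(e)/2*1000,1),'ang',round(a,2),'from width',round(b-90,2))
    return ctr,a
E
python3 - <<'E'
from h import *
w=cam('wrist')
b,a=quad(w,[(202,151),(449,151),(211,576),(440,576)],.034,250,110,5)
n,a2=quad(w,[(135,80),(497,80),(152,600),(481,600)],.01,250,110,5)
n3,a2=quad(w,[(152,99),(475,99),(166,586),(462,586)],.01,250,110,5)
t=cam('top'); cv2.imwrite('pics/top5.png',t['img'][:,:,::-1])
goto(.462,.2813,.20,95.2)
E
```

```text
ctr [0.644 0.188] len 91.2 wid 50.1 ang -29.84 from width -29.82
ctr [0.6433 0.186 ] len 118.9 wid 77.7 ang -29.87 from width -29.82
ctr [0.6432 0.1853] len 111.4 wid 69.7 ang -29.89 from width -29.82
at [0.6455 0.1866 0.1981] jaw 60.19 j6 -149.7 gap 0.997 t 7.6833 -> shift [-0.0014 -0.009  -0.2063] roll -0.6111 deg -35.0
```

The block is seated, offset (0.7, 2.0) mm from the nest centre with 6 mm of play available, and square at −29.8°. Moving to above the rack.

Emit:
play_rows([
  [[-0.002,-0.001,-0.02,-0.06,0],[-0.002,-0.003,-0.05,-0.15,0],[-0.002,-0.004,-0.085,-0.26,0],[-0.002,-0.006,-0.12,-0.37,0],[-0.002,-0.007,-0.155,-0.47,0],[-0.002,-0.008,-0.185,-0.56,0],[-0.002,-0.009,-0.206,-0.611,0],[-0.002,-0.009,-0.206,-0.611,0],[-0.002,-0.009,-0.206,-0.611,0],[-0.002,-0.009,-0.206,-0.611,0],[-0.002,-0.009,-0.206,-0.611,0],[-0.002,-0.009,-0.206,-0.611,0]],
])

```text
time_s: 8.68
ee_pos: [0.4639, 0.2809, 0.2015]
orientation: [[-0.001, -0.089, 0.996], [-0.001, 0.996, 0.089], [-1.0, -0.001, -0.001]]
contact_force: [0.2, -0.8, 1.5]
finger_gap: 0.997
```

```bash
python3 - <<'E'
from h import *
goto(.462,.2813,.20,95.2)
w=cam('wrist'); cv2.imwrite('pics/wrist6.png',cv2.resize(w['img'][120:240,240:390,::-1],None,fx=5,fy=5,interpolation=cv2.INTER_CUBIC))
goto(.462,.2813,.20,95.2)
E
```

```text
at [0.4639 0.2809 0.2015] jaw 95.1 j6 -133.2 gap 0.997 t 8.6833 -> shift [ 0.0015  0.0005 -0.0019] roll -0.0017 deg -0.1
at [0.4638 0.281  0.2016] jaw 95.1 j6 -133.2 gap 1.001 t 8.7333 -> shift [ 0.0016  0.0005 -0.0018] roll -0.0017 deg -0.1
```

View pics/wrist6.png

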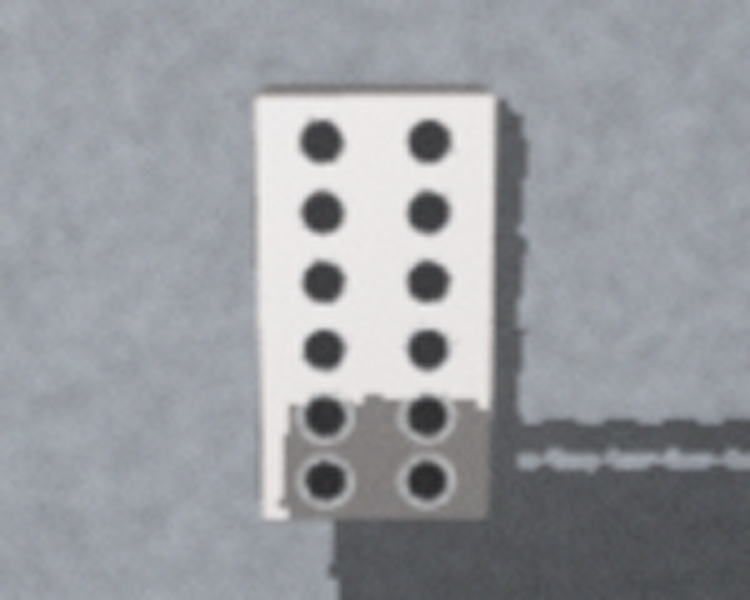

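```bash
python3 - <<'E'
from h import *
w=cam('wrist')
b,a=quad(w,[(254,94),(497,94),(262,520),(489,519)],.034,240,120,5)
goto(b[0],b[1],.010,a+90)
E
```

```text
ctr [0.461  0.2807] len 91.7 wid 49.7 ang 5.08 from width 5.24
at [0.4638 0.281  0.2017] jaw 95.12 j6 -133.2 gap 0.999 t 8.7833 -> shift [ 0.1917  0.     -0.0027] roll 0.0006 deg 0.0
```

Emit:
play_rows([
  [[0.03,0,-0.0025,0,0],[0.07,0,-0.0025,0,0],[0.11,0,-0.0025,0,0],[0.14,0,-0.0025,0,0],[0.165,0,-0.0025,0,0],[0.18,0,-0.0025,0,0],[0.192,0,-0.0025,0,0],[0.192,0,-0.0025,0,0],[0.192,0,-0.0025,0,0],[0.192,0,-0.0025,0,0.3],[0.192,0,-0.0025,0,0.6],[0.192,0,-0.0025,0,1],[0.192,0,-0.0025,0,1],[0.192,0,-0.0025,0,1],[0.192,0,-0.0025,0,1],[0.192,0,-0.0025,0,1],[0.192,0,-0.0025,0,1],[0.192,0,-0.0025,0,1]],
])

```text
time_s: 10.28
ee_pos: [0.4606, 0.2812, 0.0103]
orientation: [[-0.0, -0.091, 0.996], [-0.0, 0.996, 0.091], [-1.0, -0.0, -0.0]]
contact_force: [-1.1, -1.0, 2.8]
finger_gap: 0.577
```

```bash
python3 - <<'E'
from h import *
goto(.644,.188,.10,60.17)
E
```

```text
at [0.4606 0.2812 0.0103] jaw 95.21 j6 -133.4 gap 0.577 t 10.2833 -> shift [-0.0897 -0.1095  0.1741] roll 0.6116 deg 35.0
```

Emit:
play_rows([
  [[-0.015,0,0,0,1],[-0.04,0,0,0,1],[-0.07,0,0,0,1],[-0.09,-0.008,0.015,0.05,1],[-0.09,-0.02,0.035,0.12,1],[-0.09,-0.038,0.06,0.21,1],[-0.09,-0.056,0.09,0.31,1],[-0.09,-0.074,0.12,0.41,1],[-0.09,-0.09,0.145,0.5,1],[-0.09,-0.102,0.164,0.57,1],[-0.09,-0.1095,0.174,0.6116,1],[-0.09,-0.1095,0.174,0.6116,1],[-0.09,-0.1095,0.174,0.6116,1],[-0.09,-0.1095,0.174,0.6116,1],[-0.09,-0.1095,0.174,0.6116,1],[-0.09,-0.1095,0.174,0.6116,1],[-0.09,-0.1095,0.174,0.6116,1]],
])

```text
time_s: 11.7
ee_pos: [0.6432, 0.1888, 0.1004]
orientation: [[0.0, 0.496, 0.868], [0.0, 0.868, -0.496], [-1.0, 0.0, 0.0]]
contact_force: [0.5, 0.1, -1.5]
finger_gap: 0.573
```

```bash
python3 - <<'E'
from h import *
goto(.644,.188,.0445,60.17)
w=cam('wrist'); cv2.imwrite('pics/wrist7.png',cv2.resize(w['img'][100:240,220:400,::-1],None,fx=4,fy=4,interpolation=cv2.INTER_CUBIC))
E
```

```text
at [0.6432 0.1888 0.1004] jaw 60.25 j6 -149.9 gap 0.573 t 11.7 -> shift [ 0.0559 -0.0003  0.0011] roll 0.0013 deg 0.1
```

View pics/wrist7.png

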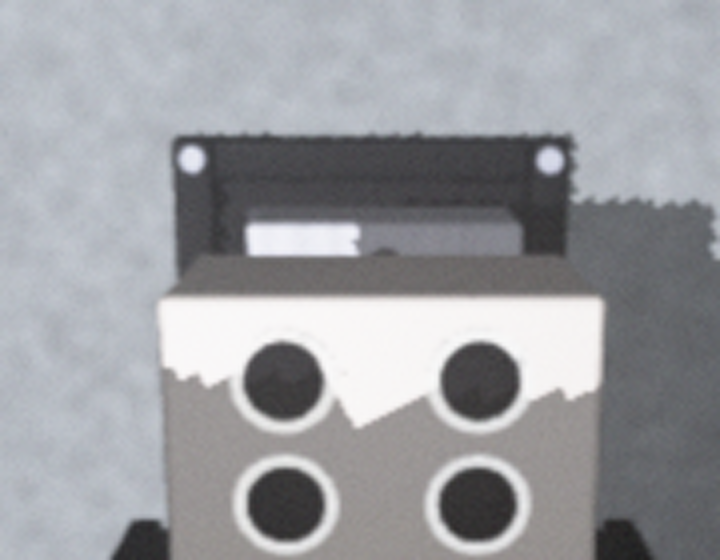

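The wrist shows the rack's near end at crop (157..605,297) over the block's at (245..523,222). Comparing both in nest axes:

```bash
python3 - <<'E'
from h import *
w=cam('wrist'); a=np.radians(-29.83); ex=np.array([np.cos(a),np.sin(a)]); ey=np.array([-ex[1],ex[0]])
for n,pts,z in [('block',[(245,221),(523,221)],.034),('rack',[(157,297),(605,298)],.1241),('rackbottom',[(199,256),(565,256)],.0901)]:
    P=[ray(w,220+(x+.5)/4-.5,100+(y+.5)/4-.5,z)[:2]-[.644,.188] for x,y in pts]
    print(n,[np.round([p@ex*1000,p@ey*1000],1).tolist() for p in P])
E
```

```text
block [[-44.6, -23.8], [-44.6, 26.1]]
rack [[-46.6, -24.1], [-46.5, 25.4]]
rackbottom [[-46.3, -24.2], [-46.3, 25.7]]
```

Emit:
play_rows([
  [[0.01,0.0002,0.0016,0,1],[0.025,0.0002,0.0016,0,1],[0.038,0.0002,0.0016,0,1],[0.046,0.0002,0.0016,0,1],[0.05,0.0002,0.0016,0,1],[0.053,0.0002,0.0016,0,1],[0.0545,0.0002,0.0016,0,1],[0.055,0.0002,0.0016,0,1],[0.055,0.0002,0.0016,0,1],[0.055,0.0002,0.0016,0,1],[0.055,0.0002,0.0016,0,1]],
])

```text
time_s: 12.72
ee_pos: [0.6457, 0.1875, 0.0457]
orientation: [[0.001, 0.497, 0.867], [0.0, 0.867, -0.497], [-1.0, 0.001, 0.001]]
contact_force: [0.3, -1.4, -1.5]
finger_gap: 0.573
```

```bash
python3 - <<'E'
from h import *
goto(.644+.0009,.188-.0005,.0443,60.17)
E
```

```text
at [0.6457 0.1875 0.0457] jaw 60.17 j6 -149.8 gap 0.573 t 12.7167 -> shift [ 0.0014 -0.0004 -0.0006] roll -0.0001 deg -0.0
```

Emit:
play_rows([
  [[0.0007,0,-0.0005,0,1],[0.0014,0,-0.0005,0,1],[0.0014,0,-0.0005,0,1],[0.0014,0,-0.0005,0,1],[0.0014,0,-0.0005,0,0.38],[0.0014,0,-0.0005,0,0.3],[0.0014,0,-0.0005,0,0.2],[0.0014,0,-0.0005,0,0.15],[0.0014,0,-0.0005,0,0.15],[0.0014,0,-0.0005,0,0.15],[-0.02,0,-0.0005,0,0.15],[-0.05,0,-0.0005,0,0.1],[-0.09,0,-0.0005,0,0],[-0.125,0,-0.0005,0,0],[-0.15,0,-0.0005,0,0],[-0.155,0,-0.0005,0,0],[-0.155,0,-0.0005,0,0],[-0.155,0,-0.0005,0,0]],
])

```text
time_s: 14.22
ee_pos: [0.6443, 0.1876, 0.1993]
orientation: [[-0.001, 0.498, 0.867], [0.0, 0.867, -0.498], [-1.0, -0.0, -0.001]]
contact_force: [-1.0, -0.4, -0.7]
finger_gap: 1.002
```

```bash
python3 - <<'E'
from h import *
goto(.4576,-.3005,.20,68.1)
w=cam('wrist'); cv2.imwrite('pics/wrist8.png',cv2.resize(w['img'][100:240,240:380,::-1],None,fx=4,fy=4,interpolation=cv2.INTER_CUBIC))
c=cam('side'); cv2.imwrite('pics/side8.png',cv2.resize(c['img'][200:330,190:420,::-1],None,fx=3,fy=3,interpolation=cv2.INTER_CUBIC))
E
```

```text
at [0.6443 0.1876 0.1993] jaw 60.14 j6 -149.8 gap 1.002 t 14.2167 -> shift [-0.0006 -0.5163  0.081 ] roll -0.1389 deg -8.0
```

View pics/wrist8.png

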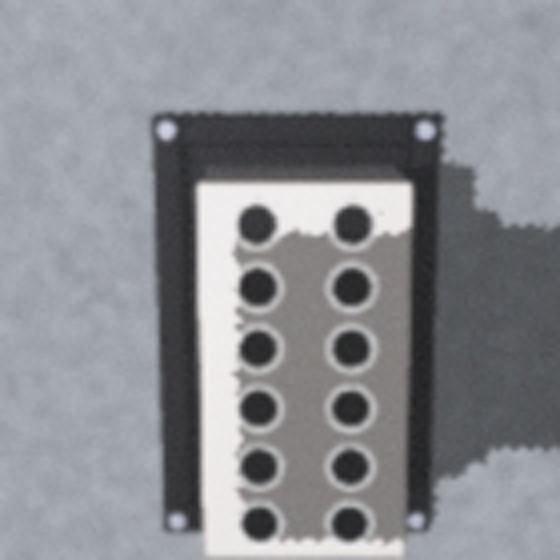

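View pics/side8.png

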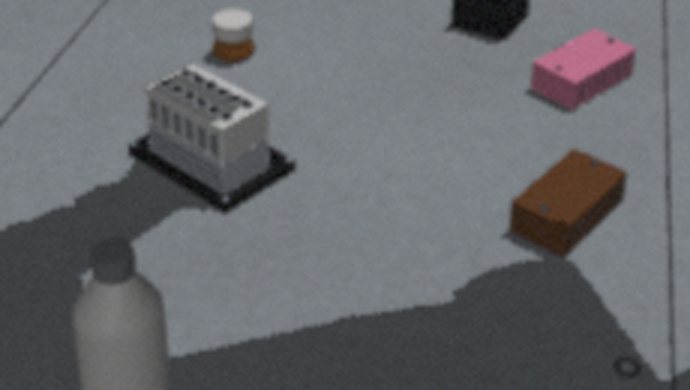

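The rack stands square on the block with no overhang: near edge at crop (197..413,183), aligned with the block in the side view. Recording its centre, then going to the lid.

```bash
python3 - <<'E'
from h import *
w=cam('wrist')
quad(w,[(197,183),(413,182),(206,556),(407,555)],.068,240,100,4)
goto(.4576,-.3005,.20,68.1)
E
```

```text
ctr [0.6442 0.1883] len 90.5 wid 49.3 ang -29.59 from width -29.53
at [0.644  0.1873 0.1977] jaw 60.15 j6 -149.8 gap 1.002 t 14.3667 -> shift [-0.0008 -0.5158  0.0811] roll -0.1387 deg -7.9
```

Emit:
play_rows([
  [[-0.01,-0.03,0.005,-0.01,0],[-0.02,-0.07,0.01,-0.02,0],[-0.02,-0.11,0.018,-0.03,0],[-0.02,-0.15,0.024,-0.04,0],[-0.02,-0.19,0.03,-0.05,0],[-0.02,-0.23,0.036,-0.06,0],[-0.02,-0.27,0.042,-0.07,0],[-0.02,-0.31,0.048,-0.08,0],[-0.02,-0.35,0.055,-0.09,0],[-0.02,-0.39,0.061,-0.1,0],[-0.01,-0.43,0.067,-0.12,0],[-0.01,-0.47,0.074,-0.13,0],[-0.001,-0.5,0.078,-0.139,0],[-0.001,-0.516,0.081,-0.139,0],[-0.001,-0.516,0.081,-0.139,0],[-0.001,-0.516,0.081,-0.139,0],[-0.001,-0.516,0.081,-0.139,0],[-0.001,-0.516,0.081,-0.139,0]],
])

```text
time_s: 15.87
ee_pos: [0.4588, -0.2994, 0.2008]
orientation: [[-0.0, 0.371, 0.929], [0.0, 0.929, -0.371], [-1.0, 0.0, -0.0]]
contact_force: [-0.4, -0.6, 0.2]
finger_gap: 1.0
```

```bash
python3 - <<'E'
from h import *
goto(.4576,-.3005,.20,68.1)
w=cam('wrist'); cv2.imwrite('pics/wrist9.png',cv2.resize(w['img'][120:240,240:390,::-1],None,fx=5,fy=5,interpolation=cv2.INTER_CUBIC))
t=cam('top'); meas(t,'rack',0,0,.068,185,256)
i=t['img'];cv2.imwrite('pics/top9.png',cv2.resize(i[110:200,200:450,::-1],None,fx=3,fy=3,interpolation=cv2.INTER_CUBIC))
E
```

```text
at [ 0.4588 -0.2994  0.2008] jaw 68.2 j6 -95.6 gap 1.0 t 15.8667 -> shift [ 0.0008 -0.0015 -0.0007] roll 0.0018 deg 0.1
rack none 93
```

View pics/wrist9.png

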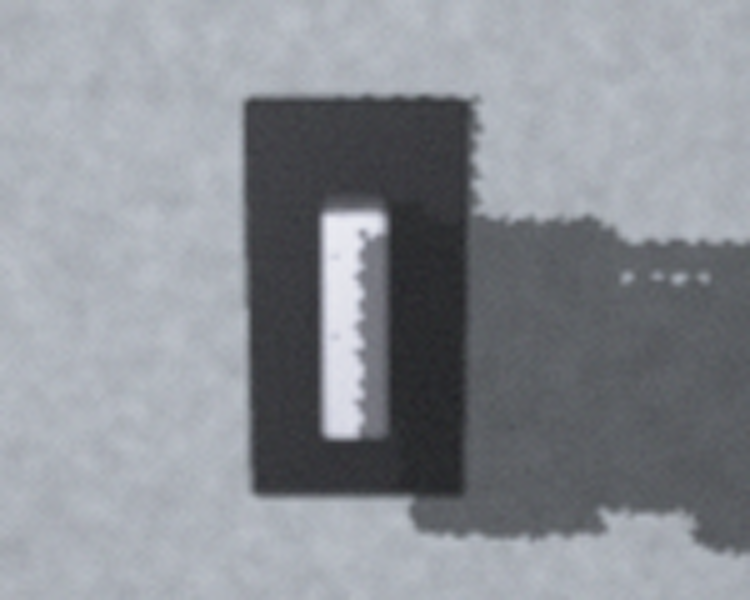

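View pics/top9.png

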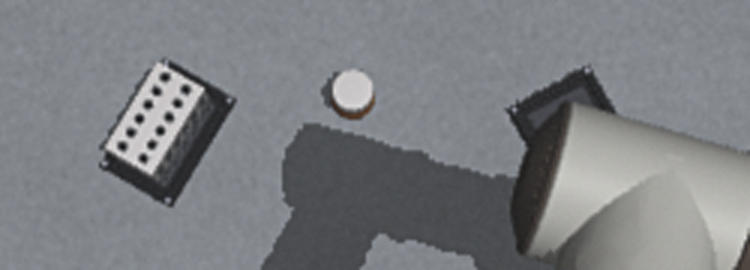

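Rack centre by wrist is (0.6442, 0.1883), against the block's (0.644, 0.188), so it is square to within 1 mm. Lid corners are at crop (245,98), (471,98), (253,494), (464,494), and the handle spans (321..388, 211..440).

```bash
python3 - <<'E'
from h import *
w=cam('wrist'); t=cam('top')
b,a=quad(w,[(244,97),(473,97),(252,495),(465,495)],.008,240,120,5)
h_,ah=quad(w,[(320,211),(389,211),(321,440),(388,440)],.034,240,120,5)
meas(t,'rack',231,145,.068,165,256)
goto(*((b+h_)/2),.013,a+90)
E
```

```text
ctr [ 0.4571 -0.3026] len 92.1 wid 50.3 ang -21.95 from width -21.78
ctr [ 0.4572 -0.3033] len 49.5 wid 14.4 ang -21.99 from width -21.78
rack none 135
at [ 0.4589 -0.2995  0.2012] jaw 68.21 j6 -95.6 gap 0.999 t 16.0667 -> shift [ 0.1882 -0.0039 -0.0003] roll 0.0028 deg 0.2
```

Emit:
play_rows([
  [[0.03,-0.0035,-0.0003,0.003,0],[0.07,-0.0035,-0.0003,0.003,0.2],[0.11,-0.0035,-0.0003,0.003,0.4],[0.14,-0.0035,-0.0003,0.003,0.5],[0.165,-0.0035,-0.0003,0.003,0.5],[0.18,-0.0035,-0.0003,0.003,0.5],[0.188,-0.0035,-0.0003,0.003,0.5],[0.188,-0.0035,-0.0003,0.003,0.5],[0.188,-0.0035,-0.0003,0.003,0.6],[0.188,-0.0035,-0.0003,0.003,0.7],[0.188,-0.0035,-0.0003,0.003,0.8],[0.188,-0.0035,-0.0003,0.003,1],[0.188,-0.0035,-0.0003,0.003,1],[0.188,-0.0035,-0.0003,0.003,1],[0.188,-0.0035,-0.0003,0.003,1],[0.188,-0.0035,-0.0003,0.003,1],[0.188,-0.0035,-0.0003,0.003,1],[0.188,-0.0035,-0.0003,0.003,1]],
])

```text
time_s: 17.57
ee_pos: [0.4572, -0.3035, 0.0138]
orientation: [[0.001, 0.375, 0.927], [-0.0, 0.927, -0.375], [-1.0, -0.0, 0.001]]
contact_force: [-1.2, 1.1, 6.2]
finger_gap: 0.162
```

```bash
python3 - <<'E'
from h import *
goto(.6442,.1883,.15,60.3)
E
```

```text
at [ 0.4572 -0.3035  0.0138] jaw 67.97 j6 -95.4 gap 0.162 t 17.5667 -> shift [-0.1363  0.526  -0.011 ] roll 0.1339 deg 7.7
```

Gripped: the gap is 14.1 mm. Lifting and sweeping to above the stack.

Emit:
play_rows([
  [[-0.015,0,0,0,1],[-0.04,0,0,0,1],[-0.075,0,0,0,1],[-0.11,0.01,0,0,1],[-0.13,0.03,0,0.01,1],[-0.136,0.06,-0.001,0.02,1],[-0.136,0.1,-0.002,0.03,1],[-0.136,0.14,-0.003,0.04,1],[-0.136,0.18,-0.004,0.05,1],[-0.136,0.22,-0.005,0.06,1],[-0.136,0.26,-0.006,0.07,1],[-0.136,0.3,-0.006,0.08,1],[-0.136,0.34,-0.007,0.09,1],[-0.136,0.38,-0.008,0.1,1],[-0.136,0.42,-0.009,0.11,1],[-0.136,0.455,-0.01,0.12,1],[-0.136,0.485,-0.011,0.13,1],[-0.136,0.508,-0.011,0.134,1],[-0.136,0.52,-0.011,0.134,1],[-0.136,0.526,-0.011,0.134,1]],
])

```text
time_s: 19.23
ee_pos: [0.644, 0.1898, 0.1477]
orientation: [[-0.002, 0.495, 0.869], [-0.0, 0.869, -0.495], [-1.0, -0.001, -0.001]]
contact_force: [0.5, -0.6, -1.1]
finger_gap: 0.161
```

Emit:
play_rows([
  [[0,0,0,0,1],[0,0,0,0,1],[0,0,0,0,1],[0,0,0,0,1]],
])

```text
time_s: 19.57
ee_pos: [0.6438, 0.1869, 0.1493]
orientation: [[-0.0, 0.497, 0.868], [-0.0, 0.868, -0.497], [-1.0, -0.0, -0.0]]
contact_force: [-0.4, 0.1, -0.7]
finger_gap: 0.16
```

```bash
python3 - <<'E'
from h import *
goto(.6442,.1883,.082,60.3)
w=cam('wrist'); cv2.imwrite('pics/wrist10.png',cv2.resize(w['img'][90:250,200:400,::-1],None,fx=4,fy=4,interpolation=cv2.INTER_CUBIC))
E
```

```text
at [0.6438 0.1869 0.1493] jaw 60.19 j6 -149.8 gap 0.16 t 19.5667 -> shift [ 0.0673  0.0014 -0.0003] roll -0.0019 deg -0.1
```

View pics/wrist10.png

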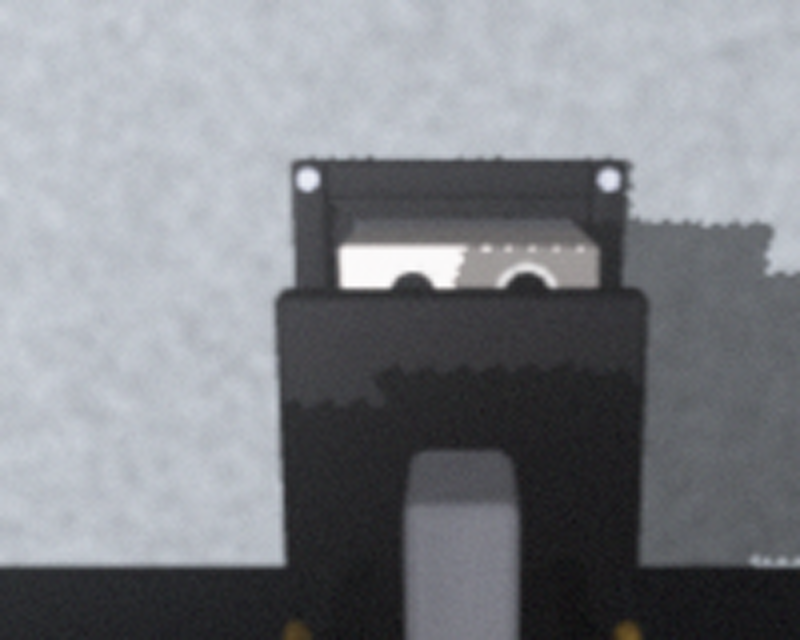

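The wrist shows the rack's near edge at crop (338..600,246) and the lid plate's at (276..648,294). Comparing:

```bash
python3 - <<'E'
from h import *
w=cam('wrist'); a=np.radians(-29.75); ex=np.array([np.cos(a),np.sin(a)]); ey=np.array([-ex[1],ex[0]])
for n,pts,z in [('rack',[(338,246),(600,246)],.068),('lid top',[(276,299),(648,299)],.1435),('lid bot',[(280,290),(644,290)],.1355)]:
    P=[ray(w,200+(x+.5)/4-.5,90+(y+.5)/4-.5,z)[:2]-[.644,.188] for x,y in pts]
    print(n,[np.round([p@ex*1000,p@ey*1000],1).tolist() for p in P])
E
```

```text
rack [[-44.5, -23.9], [-44.4, 26.0]]
lid top [[-45.3, -25.0], [-45.2, 24.4]]
lid bot [[-45.4, -25.6], [-45.3, 25.0]]
```

Emit:
play_rows([
  [[0.012,0.0013,0.0006,0,1],[0.03,0.0013,0.0006,0,1],[0.045,0.0013,0.0006,0,1],[0.055,0.0013,0.0006,0,1],[0.061,0.0013,0.0006,0,1],[0.064,0.0013,0.0006,0,1],[0.0655,0.0013,0.0006,0,1],[0.0655,0.0013,0.0006,0,1],[0.0655,0.0013,0.0006,0,1],[0.0655,0.0013,0.0006,0,1]],
])

```text
time_s: 20.5
ee_pos: [0.6458, 0.1894, 0.0845]
orientation: [[0.002, 0.496, 0.868], [0.001, 0.868, -0.496], [-1.0, 0.001, 0.001]]
contact_force: [-0.0, 0.5, -1.2]
finger_gap: 0.159
```

```bash
python3 - <<'E'
from h import *
goto(.6449,.1877,.0818,60.25)
E
```

```text
at [0.6458 0.1894 0.0845] jaw 60.28 j6 -149.8 gap 0.159 t 20.5 -> shift [ 0.0027 -0.0019  0.0001] roll 0.0006 deg 0.0
```

Emit:
play_rows([
  [[0.001,0,0,0,1],[0.001,0,0,0,1],[0.001,0,0,0,1],[0.001,0,0,0,1]],
])

```text
time_s: 20.83
ee_pos: [0.6453, 0.1891, 0.0827]
orientation: [[0.0, 0.496, 0.868], [0.0, 0.868, -0.496], [-1.0, 0.0, 0.0]]
contact_force: [0.5, 0.2, -0.8]
finger_gap: 0.158
```

```bash
python3 - <<'E'
from h import *
goto(.6450,.1877,.0818,60.25)
w=cam('wrist'); cv2.imwrite('pics/wrist11.png',cv2.resize(w['img'][90:250,200:400,::-1],None,fx=4,fy=4,interpolation=cv2.INTER_CUBIC))
goto(.6450,.1877,.0818,60.25)
E
```

```text
at [0.6453 0.1891 0.0827] jaw 60.28 j6 -149.8 gap 0.158 t 20.8333 -> shift [ 0.0009 -0.0014  0.0005] roll 0.0005 deg 0.0
at [0.6453 0.1891 0.0827] jaw 60.28 j6 -149.8 gap 0.157 t 20.8833 -> shift [ 0.0009 -0.0014  0.0005] roll 0.0005 deg 0.0
```

View pics/wrist11.png

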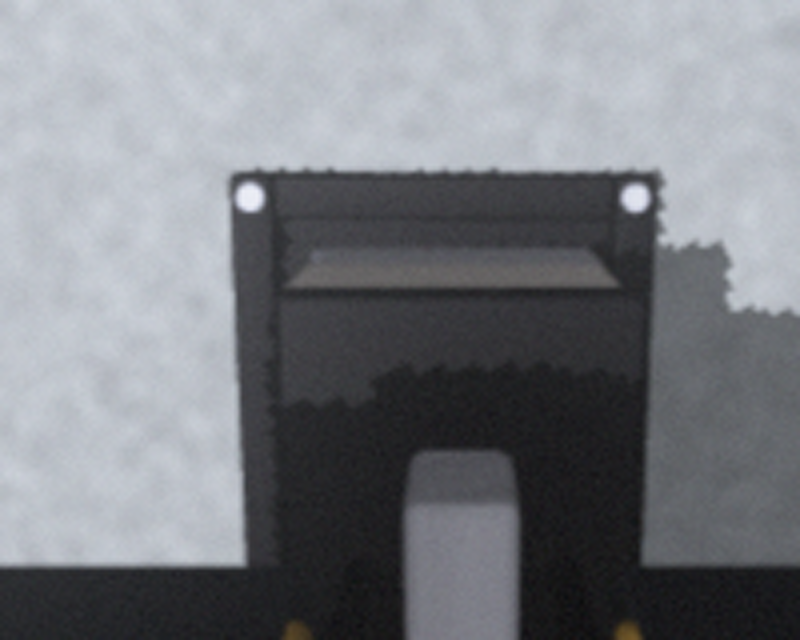

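The lid sits about 1.4 mm to the right of the rack edge (283..621 against lid ~276..648). The pose reading says the same, so I'll correct y by −1.3 mm and set it down.

Emit:
play_rows([
  [[0,-0.0013,0.0004,0,1],[0,-0.0013,0.0004,0,1],[0,-0.0013,0.0004,0,1],[0.0005,-0.0013,0.0004,0,1],[0.001,-0.0013,0.0004,0,1],[0.001,-0.0013,0.0004,0,1],[0.001,-0.0013,0.0004,0,1]],
])

```text
time_s: 21.47
ee_pos: [0.6451, 0.1878, 0.0818]
orientation: [[0.0, 0.496, 0.868], [0.0, 0.868, -0.496], [-1.0, 0.0, 0.0]]
contact_force: [-0.7, -0.6, 0.4]
finger_gap: 0.154
```

```bash
python3 - <<'E'
from h import *
goto(.6450,.1877,.0818,60.25)
w=cam('wrist'); cv2.imwrite('pics/wrist12.png',cv2.resize(w['img'][130:190,260:370,::-1],None,fx=7,fy=7,interpolation=cv2.INTER_CUBIC))
E
```

```text
at [0.6451 0.1878 0.0818] jaw 60.28 j6 -149.7 gap 0.154 t 21.4667 -> shift [ 0.     -0.0001  0.    ] roll 0.0006 deg 0.0
```

View pics/wrist12.png

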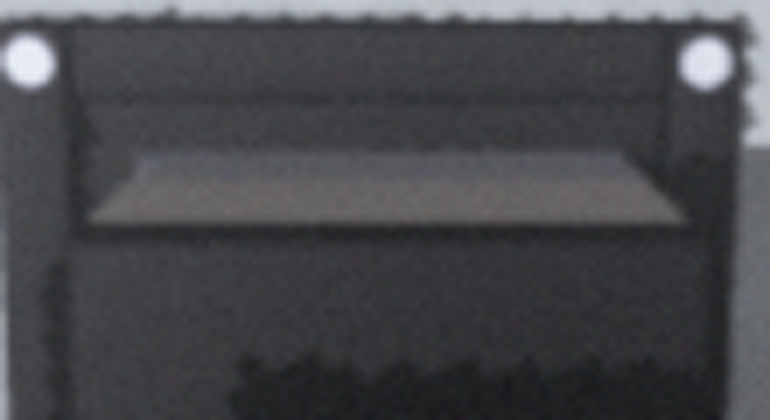

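Rack edge 86..689 and lid ~70..710 now share a centre. Releasing.

Emit:
play_rows([
  [[0.0005,0,0,0,1],[0.0005,0,0,0,1],[0.0005,0,0,0,0.8],[0.0005,0,0,0,0.7],[0.0005,0,0,0,0.6],[0.0005,0,0,0,0.5],[0.0005,0,0,0,0.5],[0.0005,0,0,0,0.5],[-0.02,0,0,0,0.5],[-0.05,0,0,0,0.5],[-0.085,0,0,0,0.2],[-0.11,0,0,0,0],[-0.12,0,0,0,0],[-0.12,0,0,0,0],[-0.12,0,0,0,0]],
])

```text
time_s: 22.77
ee_pos: [0.6445, 0.1878, 0.2009]
orientation: [[-0.001, 0.496, 0.868], [0.001, 0.868, -0.496], [-1.0, 0.0, -0.001]]
contact_force: [0.1, -1.1, -0.5]
finger_gap: 0.793
```

```bash
python3 - <<'E'
from h import *
goto(.4465,-.1039,.20,71.9)
goto(.4465,-.1039,.20,71.9+90)
w=cam('wrist'); cv2.imwrite('pics/wrist13.png',w['img'][:,:,::-1])
c=cam('side'); cv2.imwrite('pics/side13.png',cv2.resize(c['img'][200:330,190:420,::-1],None,fx=3,fy=3,interpolation=cv2.INTER_CUBIC))
E
```

```text
at [0.6445 0.1878 0.2009] jaw 60.26 j6 -149.7 gap 0.793 t 22.7667 -> shift [ 0.0009 -0.3515 -0.0272] roll -0.2032 deg -11.6
at [0.6445 0.1878 0.2009] jaw 60.26 j6 -149.7 gap 0.793 t 22.7667 -> shift [ 0.0009 -0.3515 -0.0272] roll 1.3676 deg 78.4
```

View pics/wrist13.png

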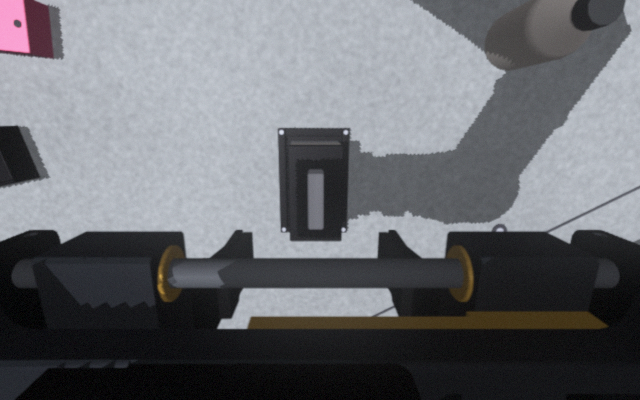

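View pics/side13.png

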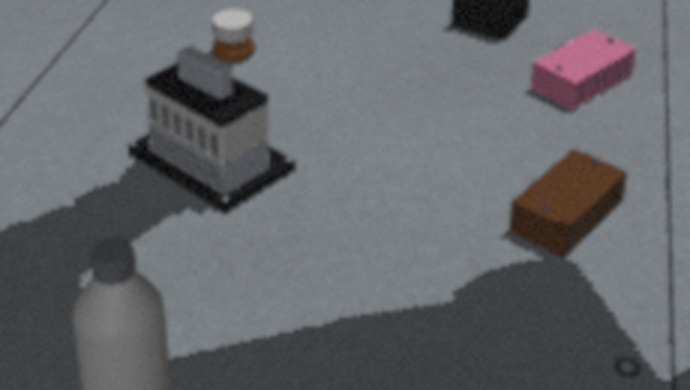

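The stack of block, rack and lid with handle up looks square in both views. Next is the tray.

Emit:
play_rows([
  [[0,-0.02,-0.001,-0.01,0],[0,-0.05,-0.004,-0.03,0],[0,-0.09,-0.007,-0.05,0],[0,-0.13,-0.01,-0.08,0],[0,-0.17,-0.013,-0.1,0],[0,-0.21,-0.016,-0.12,0],[0,-0.25,-0.019,-0.15,0],[0,-0.29,-0.022,-0.17,0],[0,-0.325,-0.025,-0.19,0],[0,-0.345,-0.027,-0.203,0],[0,-0.3515,-0.027,-0.203,0],[0,-0.3515,-0.027,-0.203,0],[0,-0.3515,-0.027,-0.203,0],[0,-0.3515,-0.027,-0.203,0],[0,-0.3515,-0.027,-0.203,0]],
])

```text
time_s: 24.12
ee_pos: [0.448, -0.1032, 0.2011]
orientation: [[-0.001, 0.309, 0.951], [-0.0, 0.951, -0.309], [-1.0, -0.0, -0.001]]
contact_force: [-0.1, 0.5, 0.4]
finger_gap: 1.001
```

```bash
python3 - <<'E'
from h import *
goto(.4465,-.1039,.20,71.9)
w=cam('wrist'); cv2.imwrite('pics/wrist14.png',cv2.resize(w['img'][120:240,240:390,::-1],None,fx=5,fy=5,interpolation=cv2.INTER_CUBIC))
E
```

```text
at [ 0.448  -0.1032  0.2011] jaw 71.98 j6 -115.4 gap 1.001 t 24.1167 -> shift [ 0.0011 -0.0011 -0.0012] roll 0.0013 deg 0.1
```

View pics/wrist14.png

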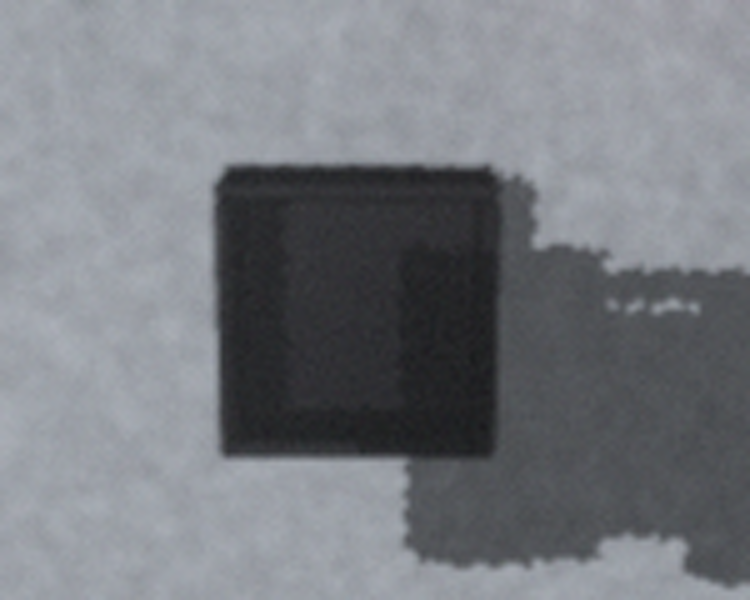

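The tray's top face is at crop (217,184), (499,184), (222,456), (495,456).

```bash
python3 - <<'E'
from h import *
w=cam('wrist')
b,a=quad(w,[(216,184),(500,184),(222,457),(496,457)],.032,240,120,5)
goto(b[0],b[1],.010,a+90)
t=cam('top')
meas(t,'waste',390,152,.01,0,95)
E
```

```text
ctr [ 0.4462 -0.1064] len 59.3 wid 59.4 ang -17.99 from width -18.02
at [ 0.4478 -0.1033  0.2012] jaw 71.98 j6 -115.4 gap 0.999 t 24.2167 -> shift [ 0.1912 -0.0034 -0.0005] roll -0.0006 deg -0.0
waste 982 [ 0.6538 -0.1943] [92.8 92.4] -60.3
```

Emit:
play_rows([
  [[0.03,-0.003,-0.0005,0,0],[0.07,-0.003,-0.0005,0,0],[0.11,-0.003,-0.0005,0,0],[0.14,-0.003,-0.0005,0,0],[0.165,-0.003,-0.0005,0,0],[0.18,-0.003,-0.0005,0,0],[0.191,-0.003,-0.0005,0,0],[0.191,-0.003,-0.0005,0,0],[0.191,-0.003,-0.0005,0,0],[0.191,-0.003,-0.0005,0,0.15],[0.191,-0.003,-0.0005,0,0.3],[0.191,-0.003,-0.0005,0,0.4],[0.191,-0.003,-0.0005,0,0.5],[0.191,-0.003,-0.0005,0,0.7],[0.191,-0.003,-0.0005,0,0.7],[0.191,-0.003,-0.0005,0,0.7],[0.191,-0.003,-0.0005,0,0.7]],
])

```text
time_s: 25.68
ee_pos: [0.4461, -0.1068, 0.011]
orientation: [[0.001, 0.31, 0.951], [0.0, 0.951, -0.31], [-1.0, 0.0, 0.001]]
contact_force: [-1.4, 1.2, 5.6]
finger_gap: 0.687
```

```bash
python3 - <<'E'
from h import *
goto(.6538,-.1943,.11,29.6)
E
```

```text
at [ 0.4461 -0.1068  0.011 ] jaw 71.91 j6 -115.0 gap 0.687 t 25.6833 -> shift [-0.0988 -0.0187  0.2247] roll 0.7385 deg 42.3
```

```bash
python3 - <<'E'
from h import *
goto(.6538,-.1943,.11,29.6)
E
```

```text
at [ 0.4461 -0.1068  0.011 ] jaw 71.91 j6 -115.0 gap 0.687 t 25.6833 -> shift [-0.0988 -0.0187  0.2247] roll 0.7385 deg 42.3
```

The state hasn't changed and the tray is gripped (gap 59.8 mm). Keeping closure 0.7, lifting and carrying to above the waste nest.

Emit:
play_rows([
  [[-0.015,0,0,0,0.7],[-0.04,0,0,0,0.7],[-0.07,0,0,0,0.7],[-0.095,-0.001,0.015,0.06,0.7],[-0.099,-0.003,0.04,0.14,0.7],[-0.099,-0.006,0.07,0.23,0.7],[-0.099,-0.009,0.1,0.33,0.7],[-0.099,-0.012,0.135,0.44,0.7],[-0.099,-0.014,0.17,0.55,0.7],[-0.099,-0.016,0.195,0.64,0.7],[-0.099,-0.018,0.215,0.71,0.7],[-0.099,-0.0187,0.2247,0.7385,0.7],[-0.099,-0.0187,0.2247,0.7385,0.7],[-0.099,-0.0187,0.2247,0.7385,0.7],[-0.099,-0.0187,0.2247,0.7385,0.7],[-0.099,-0.0187,0.2247,0.7385,0.7]],
])

```text
time_s: 27.02
ee_pos: [0.6526, -0.1939, 0.1096]
orientation: [[-0.001, 0.869, 0.495], [0.0, 0.495, -0.869], [-1.0, -0.001, -0.001]]
contact_force: [0.1, -0.4, 0.1]
finger_gap: 0.69
```

```bash
python3 - <<'E'
from h import *
goto(.6538,-.1943,.015,29.6)
w=cam('wrist'); cv2.imwrite('pics/wrist15.png',w['img'][:,:,::-1])
E
```

```text
at [ 0.6526 -0.1939  0.1096] jaw 29.64 j6 -147.4 gap 0.69 t 27.0167 -> shift [0.0946 0.0009 0.001 ] roll 0.0007 deg 0.0
```

View pics/wrist15.png

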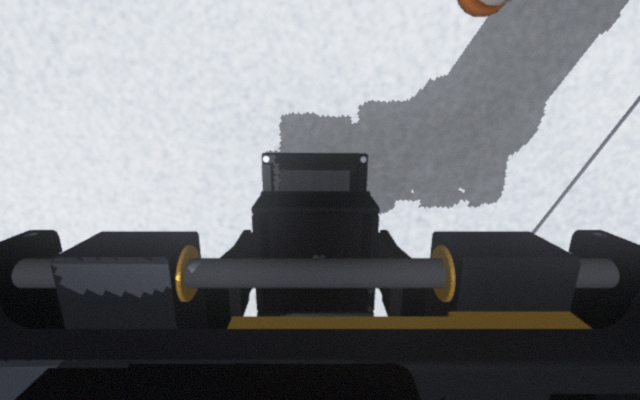

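The wrist shows the nest's near rim at (262..369,153) and the tray held square at (252..380). Checking them against each other:

```bash
python3 - <<'E'
from h import *
w=cam('wrist'); p=np.array(telemetry.sense()['ee_pos'])
a=np.radians(29.6-90); ex=np.array([np.cos(a),np.sin(a)]); ey=np.array([-ex[1],ex[0]])
for n,pts,z in [('nest corner',[(261.5,152.5),(369.5,152.5)],.01),('screws',[(266,159),(363,159)],.01),('tray top near',[(251.5,210),(380.5,210)],p[2]-.011+.032),('tray bottom near',[(258,191),(374,191)],p[2]-.011)]:
    P=[ray(w,x,y,z)[:2]-p[:2] for x,y in pts]
    print(n,[np.round([q@ex*1000,q@ey*1000],1).tolist() for q in P])
E
```

```text
nest corner [[-42.2, -43.8], [-42.2, 44.9]]
screws [[-36.8, -40.3], [-36.9, 39.8]]
tray top near [[-28.6, -29.3], [-28.7, 30.6]]
tray bottom near [[-30.3, -31.8], [-30.3, 33.2]]
```

Emit:
play_rows([
  [[0.015,0.0005,0.0015,0,0.7],[0.04,0.0005,0.0015,0,0.7],[0.06,0.0005,0.0015,0,0.7],[0.075,0.0005,0.0015,0,0.7],[0.083,0.0005,0.0015,0,0.7],[0.088,0.0005,0.0015,0,0.7],[0.091,0.0005,0.0015,0,0.7],[0.093,0.0005,0.0015,0,0.7],[0.0935,0.0005,0.0015,0,0.7],[0.0935,0.0005,0.0015,0,0.7],[0.0935,0.0005,0.0015,0,0.7]],
])

```text
time_s: 28.03
ee_pos: [0.6553, -0.1954, 0.0169]
orientation: [[0.001, 0.869, 0.494], [-0.0, 0.494, -0.869], [-1.0, 0.001, 0.001]]
contact_force: [0.1, 0.0, -0.6]
finger_gap: 0.687
```

```bash
python3 - <<'E'
from h import *
goto(.6541,-.1945,.015,29.6)
w=cam('wrist'); cv2.imwrite('pics/wrist16.png',cv2.resize(w['img'][120:250,220:420,::-1],None,fx=4,fy=4,interpolation=cv2.INTER_CUBIC))
E
```

```text
at [ 0.6553 -0.1954  0.0169] jaw 29.6 j6 -147.3 gap 0.687 t 28.0333 -> shift [ 0.0019 -0.0005 -0.0014] roll 0.0 deg 0.0
```

View pics/wrist16.png

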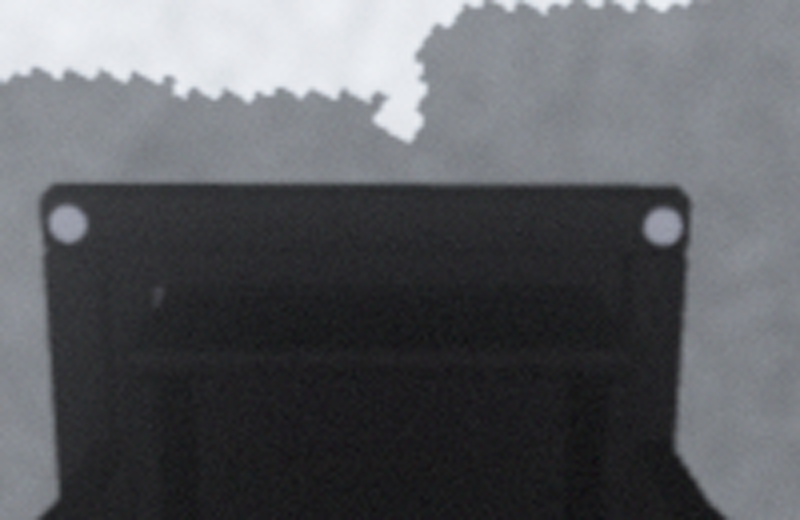

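The tray edge (~125..625) is centred between the rim screws (68 and 663). Lowering the last 1.9 mm, then releasing and rising.

Emit:
play_rows([
  [[0.001,0,0,0,0.7],[0.002,0,0,0,0.7],[0.002,0,0,0,0.7],[0.002,0,0,0,0.7],[0.002,0,0,0,0.25],[0.002,0,0,0,0.15],[0.002,0,0,0,0.08],[0.002,0,0,0,0.05],[0.002,0,0,0,0.05],[0.002,0,0,0,0.05],[-0.02,0,0,0,0.05],[-0.05,0,0,0,0.05],[-0.09,0,0,0,0],[-0.13,0,0,0,0],[-0.165,0,0,0,0],[-0.185,0,0,0,0],[-0.185,0,0,0,0],[-0.185,0,0,0,0]],
])

```text
time_s: 29.58
ee_pos: [0.6553, -0.1953, 0.2027]
orientation: [[0.003, 0.87, 0.494], [0.0, 0.494, -0.87], [-1.0, 0.003, 0.002]]
contact_force: [0.1, -0.8, -0.2]
finger_gap: 0.997
```

```bash
python3 - <<'E'
from h import *
goto(.4,-.45,.25,90)
w=cam('wrist'); cv2.imwrite('pics/wrist17.png',cv2.resize(w['img'][110:240,240:400,::-1],None,fx=5,fy=4.6,interpolation=cv2.INTER_CUBIC))
c=cam('side'); cv2.imwrite('pics/side17.png',c['img'][:,:,::-1])
E
```

```text
at [ 0.6553 -0.1953  0.2027] jaw 29.59 j6 -147.3 gap 0.997 t 29.5833 -> shift [-0.0482 -0.3476  0.0955] roll -1.0544 deg -60.4
```

View pics/wrist17.png

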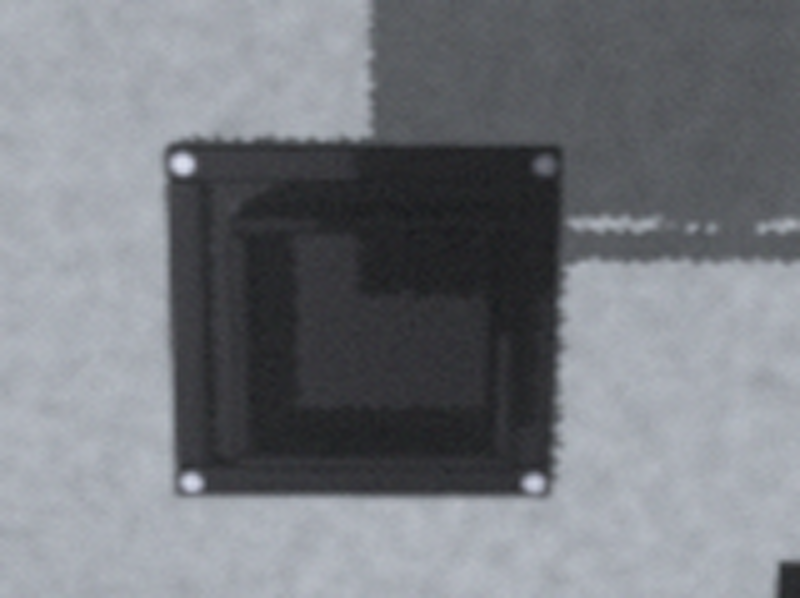

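View pics/side17.png

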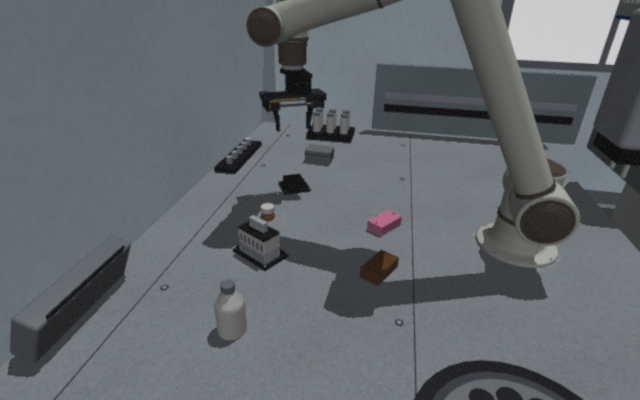

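The tray sits square inside the recess, at crop (238..515, 218..460) within the rim. Retreating a little for an unobstructed top check.

Emit:
play_rows([
  [[-0.02,-0.03,0,0,0],[-0.04,-0.07,0,0,0],[-0.05,-0.11,0.0,-0.05,0],[-0.05,-0.15,0.0,-0.1,0],[-0.05,-0.19,0.0,-0.15,0],[-0.05,-0.23,0.0,-0.2,0],[-0.05,-0.26,0.0,-0.2,0],[-0.05,-0.28,0.0,-0.2,0],[-0.05,-0.28,0.0,-0.2,0],[-0.05,-0.28,0.0,-0.2,0],[-0.05,-0.28,0.0,-0.2,0],[-0.05,-0.28,0.0,-0.2,0]],
])

```text
time_s: 30.68
ee_pos: [0.412, -0.3332, 0.2502]
orientation: [[-0.001, 0.753, 0.657], [0.001, 0.657, -0.753], [-1.0, -0.001, -0.001]]
contact_force: [0.7, 0.0, -0.2]
finger_gap: 1.0
```

```bash
python3 - <<'E'
from h import *
t=cam('top'); cv2.imwrite('pics/top18.png',t['img'][:,:,::-1])
cv2.imwrite('pics/top18c.png',cv2.resize(t['img'][120:190,220:420,::-1],None,fx=4,fy=4,interpolation=cv2.INTER_CUBIC))
c=cam('side'); cv2.imwrite('pics/side18.png',cv2.resize(c['img'][160:280,220:380,::-1],None,fx=4.5,fy=4.5,interpolation=cv2.INTER_CUBIC))
E
```

```text
(no output)
```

View pics/top18.png

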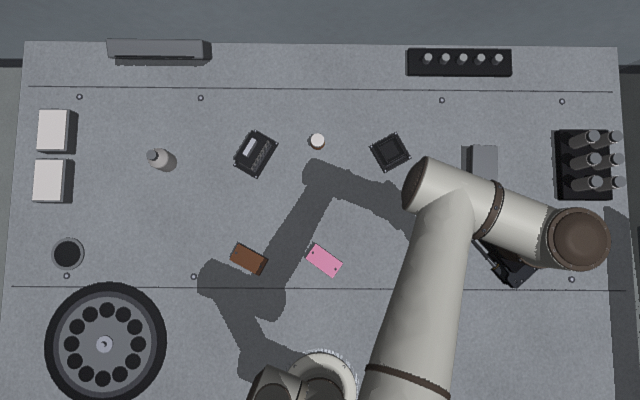

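View pics/top18c.png

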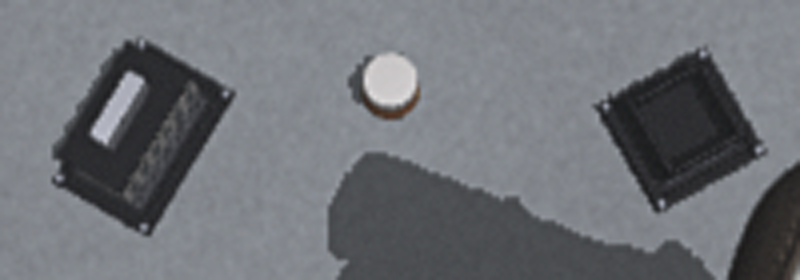

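View pics/side18.png

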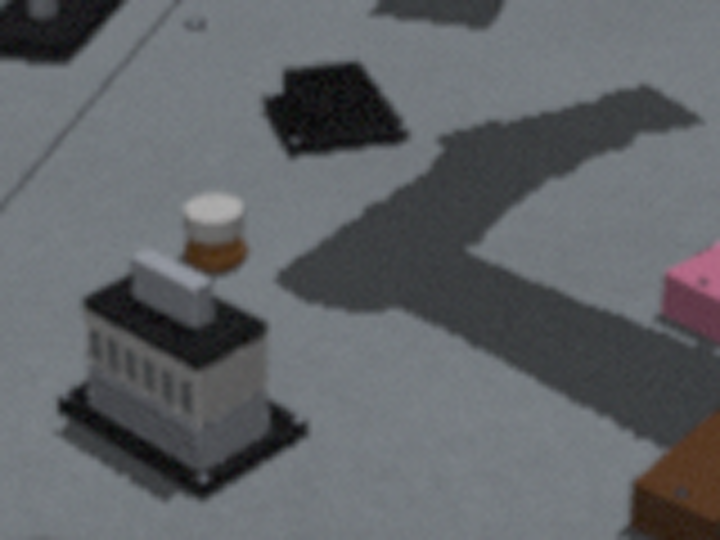

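The pictures show the stack square in the heater nest, with the handle at top-view (249,146), and the tray upright in the waste nest at (390,152). The bottle (160,159), jar (317,141), tip box (482,160), brown and pink blocks are unmoved, and the robot is clear. Handing in.

```bash
python3 -c "
from bench import bot
print(bot.hand_in())"
```

```text
the job is handed in; nothing more can be done
None
```

The job is done and handed in at about 31 s of the 120 s allowed. The aluminium block is seated in the heater nest with the rack on it and the lid on top, handle up. I then seated the tray upright in the waste nest.

**Placing checks:**
- **Block:** about 2 mm off the nest centre, within the 6 mm of play, and square to it.
- **Rack:** within about 0.5 mm of the block's centre. Its angle read 0.25° off the block's, which is at measurement noise.
- **Lid:** it first sat about 1.4 mm off, so I corrected it before release. It was centred on the rack by eye after that, and I did not re-measure it once released.
- **Tray:** square inside the waste nest's recess. I judged this by eye only, because black on black gave no clean edge to measure.

**Left alone:** in the final top view the bottle, jar, tip box and the brown and pink look-alikes show at their original pixels. The arm covers part of the tip box there.

**Disagreements:** the top and wrist cameras differed by up to 2.5 mm on the lid and tray positions before I gripped them; I used the wrist values. The highest tool force in the readings at the end of each move was about 6 N.

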